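# Mount the work-post carriage on the bench's dovetail slide

## Robot

A 7-joint arm with a two-finger parallel gripper is mounted at the origin on the work surface. World frame = base frame: x ahead of the robot, y to its left, z up, the work surface at z = 0. Lengths are in m, angles in rad, forces in N, time in s.
With the tool pointing down it reaches from about 0.4 to 0.85 m from the base axis. Payload 4.5 kg.
Tool frame: the origin (TCP) lies on the mounting face of the last link; the fingertips stand 166 mm ahead of it and the grasp point (between the pads) lies 147 mm ahead of it; z points along the fingers, y is the line along which they close (so a half turn about z gives the same grasp; the last joint's range is limited). The gripper opens to 88 mm and grips with 3 to 60 N. Pads are 18 mm wide; open, the fingers measure 123 mm over their backs; the gripper's body (75 mm by 187 mm) begins 45 mm behind the grasp point.
Start: joints at [-1.183, 0.689, -0.195, 1.565, 0.157, 0.902, -0.215], TCP at [0.217, 0.586, 0.405] pointing down, gripper open.
Joint ranges: [-3.01, 3.01], [-0.46, 2.08], [-1.47, 1.51], [0.13, 2.56], [-1, 4.14], [0.04, 2.09], [-2.66, 2.66]. Speed limits (rad/s): [2.57, 2.57, 3.14, 3.14, 3.14, 3.14, 3.14].

## Interface

Orientations are given as a unit quaternion [x, y, z, w].
In Python, from plant import r, snapshot gives the robot as it stands. The module is installed in compiled form; this text tells all that it offers.
- The arm moves only by the tool move_arm, never from a script. Its argument "rows" is a list of rows, each a list of 5 numbers: the shift along the tool's x, y, z in m, then the turn about the tool's z in rad, then the finger opening in m, from 0 to 0.0881. In form: [[dx, dy, dz, spin, claw], ...]. A call has 1 to 10 rows; each row shifts and turns the commanded pose from where the row before left it, along the tool's axes as they then stand; what a row does not reach is not made up. A row lasts 1/12 s, in which the tool goes at most 41.7 mm and 7.16 degrees, less where a joint would pass 70% of its speed; a pose out of reach is approached as far as the arm can. A call with a gripper value outside its range is refused whole. The fingers move at their own pace and stop on an object; "newtons" is the grip in N (left out, the last holds). Time passes only in rows, so rows that do not move let the fingers close. It gives the time, the measured TCP pose, the force, the opening and the grip force at its end, in the units of the state.
- r.get_state(): the state, without advancing time (a new reading comes with each control period).
- snapshot(name): name is "scene" or "top" or "wrist"; returns a dict with "color" (480x640x3 uint8, red, green, blue), "depth" (480x640 float32, m along the optical axis (not along the pixel's ray), 0 where there is no reading), "mtx" (3x3 intrinsics, pixels), "eye" and "orientation" of the camera in the world. Camera axes: x right, y up, looking along -z (the intrinsics and any distortion apply to the point x, -y, -z); pixel columns grow to the right and rows downward; lengths in m; the calibration is good to about 2 mm. A picture is of the moment at which its call begins.
- r.finish_job(): hands the job in; it is judged then, once.
The state is a dict: "clock": time; "q": joint angles; "qd": joint speeds; "joint_torque": joint torques, N m; "tool_pos": TCP position; "eef_rot": TCP orientation; "contact_force": force on the tool from outside, world axes, zero at the start; "moment": the same for the moment, N m; "opening": opening from 0.0 (shut) to 1.0 (fully open); "finger_force": force on a finger pad.
Only numpy, scipy, OpenCV 4.12 (cv2) and the standard library are available. Lean on these libraries where they do the work, as an engineer would, in place of code of your own. Each camera call takes 0.05 s, during which the arm holds its last target. There are 200 camera calls.

## Task

Pick up the work-post carriage from the bench, slide it onto the dovetail slide from the slide's open end without forcing it, and press it home against the stop with a steady, gentle push of about 10 N. Then turn its side clamp knob clockwise until you feel it clamp firmly, without overtightening it, let go, and leave the other things on the bench where they are.

Things in the scene. Friction and masses are not known exactly. Their poses are not given: they have to be found in the camera images.
- slide: Steel dovetail slide bolted to the bench. Origin: on the bench, under the middle of the rail's open (entry) end; x runs level along the rail to the stop, z up. Bed 150 long, 60 wide, 30 high; on it the rail, z = 30 to 44, 22 wide at the bottom, 38 at the top. x = 0 to 10 is a tapered lead-in, at x = 0 3 mm narrower each side and 1.5 mm lower. Over 40 N from the carriage damages it.
- stop: Steel stop block fixed across the slide's far end. Origin: middle of its flat face that looks back along the rail, at x = 130, z = 51 in the slide's frame (same axes); the block is 50 wide, its top at z = 60. The carriage must end touching it; over 35 N on it is too hard.
- carriage: Loose aluminium carriage, 0.45 to 0.7 kg, upright on the bench. Origin: mid-channel at its underside; x along the channel, z up. Block x = -30 to 30, y = -34 to 56, flat top at z = 26. Dovetail channel below, open at both ends, ceiling at z = 12, oiled. On the rail its origin lies on the slide's x axis at z = 32; when home at x = 100. Either end may lead.
- post_grip (a point): Point on the axis of the carriage's steel post, to grip it by, 64 mm above the carriage's underside; same axes. The post is 18 x 18, sides along x and y, centred at y = -16 in the carriage's frame, z = 26 to 86.
- knob_grip (a point): Middle of the clamp knob's grip bar on its vertical axis, at y = 40, z = 48 in the carriage's frame; x along the bar. Black bar 30 long, 10 thick, z = 34 to 60 in the carriage's frame, over a collar of 26 diameter that stands on the flat top.
- knob (a joint): Knob angle, rad: 0 = bar along the carriage's x, grows clockwise from above, which tightens; starts at 0 to 0.2, ends at 1.9. It takes up to 0.2 N m to turn it free (friction: it stays as left). The shoe bites somewhere from 0.4 to 1.05 rad, each time elsewhere (wear); then the torque climbs by about 1 N m per rad. Firm is 0.15 to 0.22 N m above free; 0.3 above strips it.
- shoe: Brass clamp shoe, 54 long, hidden in the channel's +y side. The knob drives it in by 4 mm per rad. Play with the knob loose: 0.8 mm at the shoe, 0.8 to 3 mm at the opposite jaw. Clamped firmly it presses on the rail with 40 to 65 N; under 30 N is loose, over 80 N strips it. Origin and axes as the carriage's, but for its shift.
Mind the look-alikes: they are no part of the job. Of the things shaped like the carriage, the aluminium one is meant.

How it is judged:
By the outcome, as a careful person would: the job done as asked, in the order asked, and still so for the second after the job is handed in, with the robot touching nothing.
It also fails if it takes over 72 s, if anything falls off the work surface, if the arm or the gripper's body presses on something with over 40 N, if the wrist force passes 120 N, or if a joint passes its speed limit or range.

## Working session

There is one attempt and no reset: what is moved stays moved. The work goes in short steps, Python scripts to look and compute and a tool call to move; the robot and the scene stay as the last step left them, time stands still between calls to the robot, and variables do not carry over. Pictures are saved under pics/ and viewed, at most 10 in all, crops included, and the job is handed in when it is done.

Besides the shell and the picture viewer there is one more tool, called after "Emit:" as name([rows], argument=value, ...), one row to a line, values as JSON. move_arm: Moves the arm, as the interface text tells. Its arguments: {"type":"object","properties":{"rows":{"type":"array"},"newtons":{"type":"number"}},"required":["rows"]}

```bash
mkdir -p pics; cat > h.py <<'E'
import numpy as np, cv2
from plant import r, snapshot
from scipy.spatial.transform import Rotation as R
def world(s):
    d=s["depth"]; K=s["mtx"]; v,u=np.mgrid[0:480,0:640]
    p=np.stack([(u-K[0,2])/K[0,0]*d,-(v-K[1,2])/K[1,1]*d,-d],-1)
    q=np.array(s["orientation"]); M=R.from_quat(q).as_matrix() if q.shape==(4,) else q
    return p@M.T+np.array(s["eye"])
E
python3 - <<'E'
from h import *
import pickle
for n in("scene","top"):
    s=snapshot(n); pickle.dump(s,open(n+".pkl","wb")); print(n,s["eye"],s["orientation"],s["mtx"].tolist() if hasattr(s["mtx"],'tolist') else s["mtx"],s.keys())
    cv2.imwrite(f"pics/{n}.png",s["color"][...,::-1])
print(r.get_state())
E
```

```text
scene [ 1.05393706 -0.34651175  0.67707746] [0.37235603 0.17097074 0.38399984 0.82744433] [[619.330486602182, 0.0, 318.2176672804722], [0.0, 619.330486602182, 237.10533550418862], [0.0, 0.0, 1.0]] dict_keys(['color', 'depth', 'mtx', 'eye', 'orientation'])
top [0.40087888 0.10157556 0.89223613] [ 0.05255176 -0.07028619 -0.69625222  0.71241211] [[542.8162352708059, 0.0, 322.60696985164725], [0.0, 542.8162352708059, 243.22247603493975], [0.0, 0.0, 1.0]] dict_keys(['color', 'depth', 'mtx', 'eye', 'orientation'])
{'clock': 0.1, 'q': array([-1.18316671,  0.68993019, -0.19450826,  1.56620183,  0.1572695 ,
        0.90248627, -0.21511143]), 'qd': array([-0.00079196, -0.00134105, -0.00059053, -0.00112245,  0.00153196,
       -0.00085101, -0.00054973]), 'joint_torque': array([-2.04041891e-03, -5.28499854e+01, -1.27147213e+00, -1.53837991e+01,
       -5.26512181e-02,  1.97176872e-03,  4.65643404e-05]), 'tool_pos': array([0.21648459, 0.58601359, 0.40398111]), 'eef_rot': array([ 1.75977504e-01,  9.84393847e-01, -8.14051970e-04, -9.63185978e-05]), 'contact_force': array([-0.47487522,  0.30863385,  0.44850363]), 'moment': array([-0.01491283, -0.00010862, -0.02997738]), 'finger_force': 0.0, 'opening': 0.9985391704518943}
```

View pics/top.png

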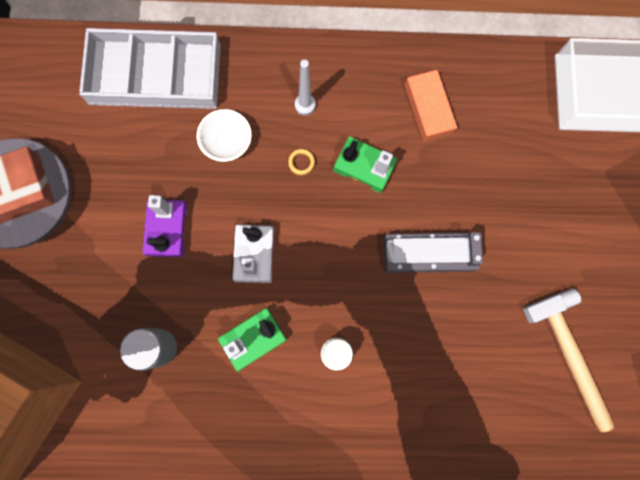

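View pics/scene.png

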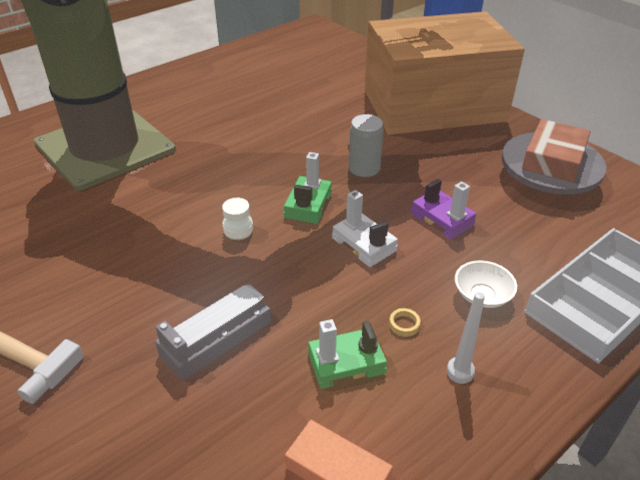

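Top view candidates: green (365,163), green (252,339) and purple (163,228) are painted look-alikes. The bare grey one at (253,252) fits "aluminium". The slide is at (433,252), with its stop at the right end (475,250). I'll confirm in a crop and measure.

```bash
cat > m.py <<'E'
from h import *
import pickle
T=pickle.load(open("top.pkl","rb")); S=pickle.load(open("scene.pkl","rb"))
W=world(T); 
c=T["color"][200:310,130:500]; 
cv2.imwrite("pics/crop.png",cv2.resize(c[...,::-1],None,fx=2.1,fy=2.1,interpolation=2))
def rect(W,box,lo,hi,name):
    r0,r1,c0,c1=box; P=W[r0:r1,c0:c1].reshape(-1,3); m=(P[:,2]>lo)&(P[:,2]<hi); P=P[m]
    if len(P)<8: print(name,len(P));return
    (cx,cy),(w,h),a=cv2.minAreaRect((P[:,:2]*1000).astype(np.float32)); print(name,len(P),"c",round(cx,1),round(cy,1),"size",round(w,1),round(h,1),"ang",round(a,1),"zmed",np.median(P[:,2]).round(4))
car=(210,295,222,285); sl=(220,285,375,495)
WS=world(S); carS=(185,270,325,405); slS=(280,380,150,280)
for nm,W_,c_,s_ in(("top",W,car,sl),("scene",WS,carS,slS)):
    print(nm, "bench z",np.median(W_[...,2][np.abs(W_[...,2])<.02]))
    rect(W_,c_,.022,.030,"carriage top"); rect(W_,c_,.082,.092,"post top"); rect(W_,c_,.055,.065,"knob top");rect(W_,c_,.036,.065,"knob+post")
    rect(W_,s_,.040,.048,"rail top"); rect(W_,s_,.056,.066,"stop top"); rect(W_,s_,.026,.034,"bed"); rect(W_,s_,.02,.07,"all")
st=r.get_state(); print(R.from_quat(st["eef_rot"]).as_matrix().round(4))
E
python3 m.py
```

```text
top bench z -0.0008821389082133146
carriage top 1523 c 535.2 194.3 size 59.8 90.1 ang 89.6 zmed 0.025
post top 138 c 507.8 194.5 size 17.0 16.7 ang 1.4 zmed 0.085
knob top 142 c 534.9 193.6 size 71.7 28.4 ang 1.4 zmed 0.0587
knob+post 220 c 534.7 193.9 size 29.7 71.5 ang 89.8 zmed 0.0574
rail top 1903 c 542.0 -93.1 size 49.5 143.6 ang 3.4 zmed 0.0431
stop top 318 c 545.5 -158.9 size 49.7 16.6 ang 2.7 zmed 0.0591
bed 1097 c 543.7 -95.2 size 60.5 148.7 ang 2.3 zmed 0.0291
all 3536 c 543.7 -95.7 size 60.9 149.6 ang 2.1 zmed 0.0422
scene bench z -0.00021103397095778575
carriage top 1047 c 489.0 195.9 size 65.4 186.9 ang 86.0 zmed 0.0256
post top 104 c 509.2 193.6 size 20.5 19.6 ang 4.4 zmed 0.0852
knob top 192 c 535.8 195.3 size 29.7 70.8 ang 84.1 zmed 0.0592
knob+post 497 c 537.3 189.5 size 76.8 32.2 ang 4.7 zmed 0.0515
rail top 2074 c 544.9 -95.2 size 50.1 147.7 ang 2.1 zmed 0.0436
stop top 407 c 546.0 -160.5 size 51.2 16.7 ang 3.0 zmed 0.0597
bed 1480 c 546.2 -97.3 size 61.2 151.3 ang 0.8 zmed 0.0296
all 4535 c 545.5 -97.2 size 61.5 151.6 ang 1.4 zmed 0.0424
[[-9.381e-01  3.465e-01 -5.000e-04]
 [ 3.465e-01  9.381e-01 -1.600e-03]
 [-1.000e-04 -1.600e-03 -1.000e+00]]
```

View pics/crop.png

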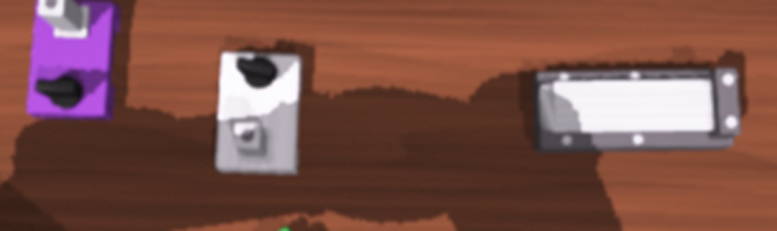

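The crop shows the bare grey carriage at crop (258,112), with the black knob at (257,70) and the post at (248,135). It is unpainted, so it is the aluminium one. The slide's open end is at crop (545,105), with the stop at (728,100).

Emit:
move_arm([
  [0, 0, 0, -0.118, 0.06],
  [0, 0, 0, -0.118, 0.06],
  [0, 0, 0, -0.118, 0.06],
  [-0.02, -0.027, 0, 0, 0.06],
  [-0.023, -0.031, 0, 0, 0.06],
  [-0.023, -0.031, 0, 0, 0.06],
  [-0.023, -0.031, 0, 0, 0.06],
  [-0.023, -0.031, 0, 0, 0.06],
  [-0.023, -0.031, 0, 0, 0.06],
  [-0.023, -0.031, 0, 0, 0.06],
], newtons=30)

```text
clock: 0.93
tool_pos: [0.3753, 0.3716, 0.4045]
eef_rot: [-0.0, 1.0, -0.0, -0.0]
contact_force: [1.0, 0.3, 0.5]
opening: 0.68
finger_force: 0.0
```

Emit:
move_arm([
  [-0.023, -0.031, 0, 0, 0.06],
  [-0.023, -0.031, 0, 0, 0.06],
  [-0.023, -0.031, 0, 0, 0.06],
  [-0.023, -0.031, 0, 0, 0.06],
  [-0.023, -0.031, 0, 0, 0.06],
  [-0.023, -0.031, 0, 0, 0.06],
  [0, 0, 0, 0, 0.06],
  [0, 0, 0, 0, 0.06],
])

```text
clock: 1.6
tool_pos: [0.5139, 0.1845, 0.4041]
eef_rot: [0.003, 1.0, -0.001, -0.0]
contact_force: [0.5, 0.7, 0.1]
opening: 0.682
finger_force: 0.0
```

```bash
cat > w.py <<'E'
from h import *
import sys
def rectw(P,lo,hi,xr,yr,name):
    m=(P[...,2]>lo)&(P[...,2]<hi)&(P[...,0]>xr[0])&(P[...,0]<xr[1])&(P[...,1]>yr[0])&(P[...,1]<yr[1]); Q=P[m]
    if len(Q)<8: print(name,len(Q)); return
    (cx,cy),(w,h),a=cv2.minAreaRect((Q[:,:2]*1000).astype(np.float32))
    print(name,len(Q),"c",round(cx,1),round(cy,1),"size",round(w,1),round(h,1),"ang",round(a,2),"z",np.median(Q[:,2]).round(4))
def shot(fn):
    s=snapshot("wrist"); cv2.imwrite(fn,s["color"][...,::-1]); return s,world(s)
E
python3 - <<'E'
from w import *
s,W=shot("pics/w1.png"); print(s["eye"])
X=(.47,.62);Y=(.14,.25)
rectw(W,.02,.031,X,Y,"top");rectw(W,.08,.092,X,Y,"post");rectw(W,.054,.066,(.54,.62),Y,"knob")
E
```

```text
[0.43682436 0.18490032 0.38405438]
top 3994 c 534.0 193.8 size 60.1 89.8 ang 89.61 z 0.0259
post 500 c 507.4 193.9 size 18.5 17.2 ang 0.04 z 0.0859
knob 367 c 563.0 193.6 size 30.0 10.1 ang 79.55 z 0.0595
```

View pics/w1.png

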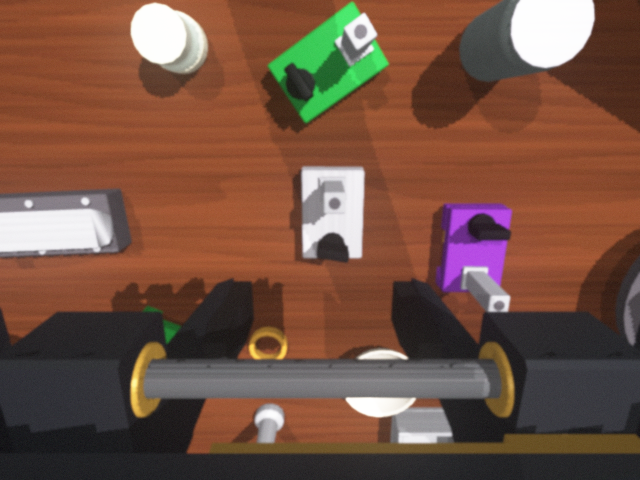

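The wrist view shows the carriage at (333,212), post top (335,203) and knob (333,247). The jaws straddle in y as intended, so I'll descend onto the post.

Emit:
move_arm([
  [0.0065, 0.0095, 0.02, 0, 0.06],
  [0, 0, 0.03, 0, 0.06],
  [0, 0, 0.03, 0, 0.06],
  [0, 0, 0.03, 0, 0.06],
  [0, 0, 0.03, 0, 0.06],
  [0, 0, 0.025, 0, 0.06],
  [0, 0, 0.018, 0, 0.06],
  [0, 0, 0.01, 0, 0.06],
  [0, 0, 0, 0, 0.06],
  [0, 0, 0, 0, 0.06],
])

```text
clock: 2.48
tool_pos: [0.5057, 0.198, 0.2119]
eef_rot: [-0.001, 1.0, 0.0, -0.0]
contact_force: [0.2, 0.2, 0.9]
opening: 0.676
finger_force: 0.0
```

Emit:
move_arm([
  [0, 0, 0, 0, 0.01],
  [0, 0, 0, 0, 0.01],
  [0, 0, 0, 0, 0.01],
  [0, 0, 0, 0, 0.01],
  [0, 0, 0, 0, 0.01],
  [0, 0, 0, 0, 0.01],
  [0, 0, 0, 0, 0.01],
], newtons=40)

```text
clock: 3.07
tool_pos: [0.5061, 0.1962, 0.2119]
eef_rot: [0.0, 1.0, -0.001, -0.0]
contact_force: [0.1, -1.5, 3.9]
opening: 0.201
finger_force: 39.8
```

Emit:
move_arm([
  [0, 0, -0.01, 0, 0.01],
  [0, 0, -0.02, 0, 0.01],
  [0, 0, -0.025, 0, 0.01],
  [0, 0, -0.025, 0, 0.01],
  [-0.002, -0.015, 0, -0.017, 0.01],
  [-0.004, -0.03, 0, -0.018, 0.01],
  [-0.004, -0.033, 0, 0, 0.01],
  [-0.004, -0.033, 0, 0, 0.01],
  [-0.004, -0.027, 0, 0, 0.01],
  [0, -0.02, 0, 0, 0.01],
])

```text
clock: 3.9
tool_pos: [0.5287, 0.0359, 0.2916]
eef_rot: [-0.016, 1.0, -0.001, -0.0]
contact_force: [0.2, -0.2, -5.9]
opening: 0.202
finger_force: 39.8
```

Emit:
move_arm([
  [0, 0, 0, 0, 0.01],
  [0, 0, 0, 0, 0.01],
  [0, 0, 0, 0, 0.01],
  [0, 0, 0, 0, 0.01],
])

```text
clock: 4.23
tool_pos: [0.5284, 0.0412, 0.2918]
eef_rot: [-0.019, 1.0, 0.001, -0.0]
contact_force: [0.7, 0.6, -5.6]
opening: 0.203
finger_force: 39.8
```

```bash
python3 - <<'E'
from w import *
s,W=shot("pics/w2.png"); st=r.get_state(); print(st["tool_pos"],R.from_quat(st["eef_rot"]).as_matrix()[:,1],st["contact_force"],st["moment"],s["eye"])
np.savez("w2.npz",W=W,c=s["color"])
X=(.45,.64);Y=(-.2,-.01)
rectw(W,.026,.034,X,Y,"bed");rectw(W,.039,.049,X,Y,"rail");rectw(W,.056,.066,X,Y,"stop");rectw(W,.024,.066,X,Y,"all")
Yc=(.0,.08)
for lo in np.arange(.09,.18,.008): rectw(W,lo,lo+.008,(.46,.62),Yc,f"car {lo:.3f}")
E
```

```text
[0.52841314 0.04114742 0.2917901 ] [-0.03796783  0.99927812  0.00129694] [ 0.56965604  0.42115463 -4.45312369] [0.01786274 0.10967298 0.01828772] [0.45136112 0.03823188 0.27172695]
bed 6205 c 542.5 -97.1 size 60.2 150.5 ang 2.04 z 0.03
rail 11732 c 542.2 -92.4 size 49.9 141.0 ang 2.29 z 0.044
stop 558 c 549.1 -151.8 size 7.7 42.4 ang 81.56 z 0.0592
all 19630 c 542.5 -97.0 size 60.2 150.6 ang 2.04 z 0.0436
car 0.090 618 c 511.7 41.1 size 1.8 60.0 ang 1.07 z 0.0939
car 0.098 2930 c 556.0 42.3 size 90.9 60.1 ang 1.67 z 0.1053
car 0.106 1854 c 555.5 42.2 size 87.9 58.5 ang 1.25 z 0.1067
car 0.114 300 c 550.0 52.1 size 68.4 16.9 ang 21.0 z 0.1181
car 0.122 1054 c 551.3 43.6 size 68.3 42.9 ang 4.13 z 0.1274
car 0.130 1923 c 555.5 42.5 size 75.8 45.3 ang 2.27 z 0.1342
car 0.138 2428 c 552.3 37.5 size 46.8 76.2 ang 84.02 z 0.1398
car 0.146 1625 c 523.2 41.2 size 11.9 48.9 ang 2.27 z 0.1501
car 0.154 1658 c 521.3 41.0 size 7.8 48.4 ang 2.08 z 0.1582
car 0.162 2743 c 523.6 41.1 size 12.5 45.2 ang 1.97 z 0.1658
car 0.170 1318 c 528.5 41.4 size 22.5 41.9 ang 2.46 z 0.1711
car 0.178 354 c 528.5 40.8 size 37.8 23.8 ang 89.81 z 0.1818
```

View pics/w2.png

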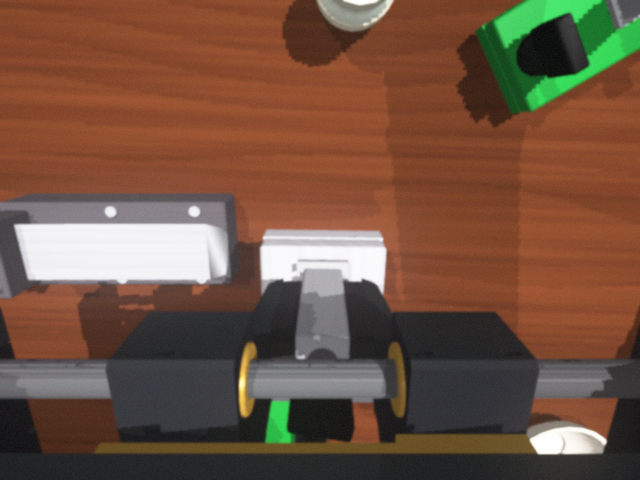

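```bash
python3 - <<'E'
from w import *
W=np.load("w2.npz")["W"]
def plane(m,n):
    P=W[m]; 
    for _ in range(4):
        A=np.c_[P[:,:2]-P[:,:2].mean(0),np.ones(len(P))]; k=np.linalg.lstsq(A,P[:,2],rcond=None)[0]; e=P[:,2]-A@k; g=np.abs(e)<max(.0008,1.5*e.std()); P=P[g]
    print(n,len(P),"slopes deg",np.degrees(k[:2]).round(2),"z",k[2].round(4),"at",P.mean(0).round(4),e.std().round(5), P.min(0).round(4),P.max(0).round(4))
x,y,z=W[...,0],W[...,1],W[...,2]
plane((z>.1)&(z<.113)&(y>.005)&(y<.08)&(x>.505)&(x<.61),"car top")
plane((z>.041)&(z<.047)&(y>-.145)&(y<-.035)&(x>.5)&(x<.6),"rail top")
plane((z>.026)&(z<.034)&(y>-.17)&(y<-.02)&(x>.5)&(x<.6),"bed")
# centre lines per y slices
def edges(zl,zh,ys,n,xr=(.48,.62)):
    o=[]
    for a in ys:
        m=(z>zl)&(z<zh)&(y>a)&(y<a+.006)&(x>xr[0])&(x<xr[1])
        if m.sum()>10: o.append((a+.003,x[m].min(),x[m].max()))
    o=np.array(o)*1000; print(n); print(o.round(1).tolist()); 
    for i in(1,2): print(np.polyfit(o[:,0],o[:,i],1))
edges(.041,.047,np.arange(-.14,-.035,.012),"rail")
edges(.1,.113,np.arange(.014,.066,.006),"car")
m=(z>.056)&(z<.066)&(y<-.12)&(x>.48)&(x<.62); print("stop near edge",y[m].max(), x[m][y[m].argmax()])
E
```

```text
car top 2700 slopes deg [-0.2   0.14] z 0.1057 at [0.523  0.0414 0.1057] 0.00044 [0.5109 0.0118 0.1046] [0.6013 0.0714 0.1066]
rail top 7515 slopes deg [-0.11 -0.07] z 0.0441 at [ 0.5421 -0.09    0.0441] 0.00041 [ 0.5217 -0.145   0.0432] [ 0.5633 -0.035   0.0449]
bed 4120 slopes deg [ 0.07 -0.08] z 0.03 at [ 0.5293 -0.0899  0.03  ] 0.00043 [ 0.5099 -0.1699  0.0291] [ 0.5741 -0.0213  0.0309]
rail
[[-137.0, 525.4, 563.6], [-125.0, 524.8, 562.7], [-113.0, 524.5, 562.1], [-101.0, 523.9, 561.9], [-89.0, 523.5, 561.6], [-77.0, 522.9, 560.6], [-65.0, 522.5, 560.4], [-53.0, 522.1, 560.0], [-41.0, 521.8, 559.6]]
[-3.78779943e-02  5.20102788e+02]
[-3.98879161e-02  5.57837335e+02]
car
[[17.0, 511.7, 601.3], [23.0, 511.5, 602.1], [29.0, 510.9, 600.7], [35.0, 510.9, 523.4], [41.0, 511.0, 521.2], [47.0, 510.6, 521.3], [53.0, 510.7, 528.3], [59.0, 510.6, 600.5], [65.0, 510.6, 600.2]]
[-2.18336994e-02  5.11837767e+02]
[-4.33431019e-01  5.84328251e+02]
stop near edge -0.15020027261852031 0.5519483879420951
```

The wrist view shows the rail with its open end at (225,250), and the held carriage level at (323,265). The carriage is about 7.5 mm off the rail line and about 0.7° off in yaw. I'll correct both and lower it.

Emit:
move_arm([
  [0.0075, 0, 0, -0.012, 0.01],
  [0, 0, 0.015, 0, 0.01],
  [0, 0, 0.015, 0, 0.01],
  [0, 0, 0.012, 0, 0.01],
  [0, 0, 0.005, 0, 0.01],
  [0, 0, 0, 0, 0.01],
  [0, 0, 0, 0, 0.01],
  [0, 0, 0, 0, 0.01],
])

```text
clock: 4.95
tool_pos: [0.5213, 0.0395, 0.2453]
eef_rot: [-0.024, 1.0, 0.0, 0.001]
contact_force: [-0.2, 0.1, -4.5]
opening: 0.195
finger_force: 39.8
```

```bash
cat > chk.py <<'E'
from w import *
s,W=shot("pics/last.png"); st=r.get_state(); print(st["clock"],st["tool_pos"].round(4),R.from_quat(st["eef_rot"]).as_matrix()[:,1].round(4),st["contact_force"].round(2),st["moment"].round(3),st["q"].round(2))
x,y,z=W[...,0],W[...,1],W[...,2]
def edges(zl,zh,ys,n,xr=(.48,.62)):
    o=[]
    for a in ys:
        m=(z>zl)&(z<zh)&(y>a)&(y<a+.004)&(x>xr[0])&(x<xr[1])
        if m.sum()>10: o.append((a+.002,x[m].min(),x[m].max()))
    o=np.array(o)*1000; print(n,o.round(1).tolist()); 
    if len(o)>2: print([np.polyfit(o[:,0],o[:,i],1).round(4).tolist() for i in(1,2)])
import sys
y0=float(sys.argv[1]) # carriage y
edges(.041,.0475,np.arange(-.14,y0-.034,.01),"rail")
edges(.053,.063,np.arange(y0-.027,y0+.027,.004),"car")
rectw(W,.053,.063,(.48,.62),(y0-.035,y0+.035),"car")
m=(z>.053)&(z<.063)&(x>.495)&(x<.518)&(y<y0+.035)&(y>y0-.035); print("car z",np.median(z[m]))
E
python3 chk.py .042
```

```text
5.0 [0.5213 0.0394 0.2454] [-4.750e-02  9.989e-01  4.000e-04] [-0.48 -0.19 -5.3 ] [0.05  0.092 0.016] [-0.01  0.82 -0.25  1.99  0.5   0.38  0.96]
rail [[-128.0, 525.1, 563.3], [-118.0, 524.9, 562.6], [-108.0, 524.4, 561.8], [-98.0, 523.7, 562.3], [-88.0, 523.6, 562.2], [-78.0, 522.9, 561.3], [-68.0, 522.3, 561.3], [-58.0, 522.2, 560.5], [-48.0, 522.1, 551.6], [-38.0, 521.5, 550.9], [-28.0, 522.6, 551.0]]
[[-0.0336, 520.592], [-0.1306, 548.8001]]
car [[17.0, 505.0, 594.7], [21.0, 504.7, 594.6], [25.0, 504.6, 594.1], [29.0, 504.4, 522.7], [33.0, 504.4, 514.6], [37.0, 504.4, 514.0], [41.0, 504.2, 513.7], [45.0, 503.9, 513.7], [49.0, 503.6, 519.7], [53.0, 503.7, 521.5], [57.0, 503.6, 521.7], [61.0, 503.4, 593.2], [65.0, 503.3, 593.3], [69.0, 503.6, 592.9]]
[[-0.0317, 505.4309], [-0.0007, 550.3403]]
car 4166 c 549.0 40.4 size 90.1 60.1 ang 1.83 z 0.0592
car z 0.05918837506453406
```

Emit:
move_arm([
  [0, -0.01, 0.0005, 0, 0.01],
  [0.0002, -0.012, 0, 0, 0.01],
  [0.0001, -0.006, 0, 0, 0.01],
  [0, -0.004, 0, 0, 0.01],
  [0, -0.004, 0, 0, 0.01],
  [0, -0.004, 0, 0, 0.01],
  [0, 0, 0, 0, 0.01],
])

```text
clock: 5.58
tool_pos: [0.5227, -0.0019, 0.2442]
eef_rot: [-0.023, 1.0, -0.0, -0.0]
contact_force: [-0.0, 0.1, -4.4]
opening: 0.205
finger_force: 39.8
```

Emit:
move_arm([
  [0, -0.002, 0, 0, 0.01],
  [0, -0.002, 0, 0, 0.01],
  [0, -0.002, 0, 0, 0.01],
  [0, 0, 0, 0, 0.01],
])

```text
clock: 5.92
tool_pos: [0.523, -0.0072, 0.2442]
eef_rot: [-0.023, 1.0, -0.0, -0.0]
contact_force: [0.3, -0.4, -5.6]
opening: 0.197
finger_force: 39.8
```

Past the lead-in with no contact force. I'll keep sliding.

Emit:
move_arm([
  [0, -0.004, 0, 0, 0.01],
  [0.0001, -0.005, 0, 0, 0.01],
  [0, -0.005, 0, 0, 0.01],
  [0, -0.005, 0, 0, 0.01],
  [0.0001, -0.005, 0, 0, 0.01],
  [0, -0.005, 0, 0, 0.01],
  [0, 0, 0, 0, 0.01],
])

```text
clock: 6.5
tool_pos: [0.5241, -0.0376, 0.2441]
eef_rot: [-0.022, 1.0, -0.001, -0.0]
contact_force: [-0.3, -0.4, -4.4]
opening: 0.197
finger_force: 39.8
```

```bash
python3 chk.py -.0355
```

```text
6.55 [ 0.5241 -0.0368  0.2442] [-4.56e-02  9.99e-01 -4.00e-04] [ 0.03 -0.27 -4.16] [0.054 0.155 0.008] [ 0.15  0.83 -0.27  1.98  0.54  0.4   1.07]
rail [[-138.0, 525.4, 563.1], [-128.0, 525.1, 553.3], [-118.0, 524.9, 553.0], [-108.0, 524.1, 552.2], [-98.0, 524.0, 551.6], [-88.0, 523.4, 551.1], [-78.0, 523.2, 550.8], [-68.0, 507.7, 541.8]]
[[-0.1652, 505.1997], [-0.2002, 531.4951]]
car [[-60.5, 507.5, 596.8], [-56.5, 507.3, 597.3], [-52.5, 507.1, 596.6], [-48.5, 507.2, 525.5], [-44.5, 506.9, 517.1], [-40.5, 507.0, 517.0], [-36.5, 506.5, 516.5], [-32.5, 506.5, 516.4], [-28.5, 506.4, 522.1], [-24.5, 506.4, 524.2], [-20.5, 505.9, 524.0], [-16.5, 506.0, 596.4], [-12.5, 506.0, 595.8], [-8.5, 506.2, 595.8]]
[[-0.0305, 505.5945], [0.0052, 553.1449]]
car 4414 c 551.6 -37.1 size 90.5 60.2 ang 1.44 z 0.058
car z 0.0580378318835046
```

Emit:
move_arm([
  [0, -0.005, 0, 0, 0.01],
  [0.0001, -0.008, 0, 0, 0.01],
  [0.0001, -0.008, 0, 0, 0.01],
  [0.0001, -0.008, 0, 0, 0.01],
  [0, -0.008, 0, 0, 0.01],
  [0.0001, -0.008, 0, 0, 0.01],
  [0.0001, -0.008, 0, 0, 0.01],
  [0.0001, -0.008, 0, 0, 0.01],
  [0.0, -0.006, 0, 0, 0.01],
  [0, 0, 0, 0, 0.01],
])

```text
clock: 7.38
tool_pos: [0.5266, -0.1049, 0.2441]
eef_rot: [-0.022, 1.0, -0.001, -0.0]
contact_force: [-0.0, 0.2, -5.1]
opening: 0.199
finger_force: 39.8
```

Emit:
move_arm([
  [0, -0.002, 0, 0, 0.01],
  [0, -0.002, 0, 0, 0.01],
  [0, -0.002, 0, 0, 0.01],
  [0, 0, 0, 0, 0.01],
])

```text
clock: 7.72
tool_pos: [0.527, -0.1089, 0.2442]
eef_rot: [-0.024, 1.0, -0.0, -0.0]
contact_force: [0.5, 0.6, -5.6]
opening: 0.203
finger_force: 39.8
```

```bash
python3 chk.py -.108; python3 -c "
import sys
sys.path.insert(0,'.')
from h import *
print(r.get_state()['tool_pos'])"
```

```text
7.7667 [ 0.527  -0.1086  0.2442] [-4.740e-02  9.989e-01  1.000e-04] [ 0.24  0.48 -4.89] [ 0.034  0.131 -0.037] [ 0.3   0.84 -0.31  1.95  0.56  0.44  1.2 ]
rail []
car [[-133.0, 510.5, 600.1], [-129.0, 510.4, 599.9], [-125.0, 510.2, 600.0], [-121.0, 510.1, 528.2], [-117.0, 510.0, 527.3], [-113.0, 509.8, 519.9], [-109.0, 509.4, 519.5], [-105.0, 509.6, 519.7], [-101.0, 509.1, 524.1], [-97.0, 509.0, 527.0], [-93.0, 509.1, 526.9], [-89.0, 509.1, 598.9], [-85.0, 508.6, 599.8], [-81.0, 508.8, 598.2]]
[[-0.0359, 505.7124], [-0.0185, 554.4084]]
car 4417 c 555.0 -107.8 size 91.1 60.2 ang 2.15 z 0.0581
car z 0.0579956969185319
[ 0.52698577 -0.10863043  0.24416933]
```

Emit:
move_arm([
  [0, -0.002, 0, 0, 0.01],
  [0, -0.002, 0, 0, 0.01],
  [0, -0.002, 0, 0, 0.01],
  [0, -0.002, 0, 0, 0.01],
  [0, -0.001, 0, 0, 0.01],
  [0, 0, 0, 0, 0.01],
  [0, 0, 0, 0, 0.01],
])

```text
clock: 8.35
tool_pos: [0.5274, -0.1178, 0.2442]
eef_rot: [-0.023, 1.0, 0.0, -0.0]
contact_force: [-0.5, 0.2, -4.8]
opening: 0.201
finger_force: 39.8
```

Emit:
move_arm([
  [0, -0.0005, 0, 0, 0.01],
  [0, -0.0005, 0, 0, 0.01],
  [0, -0.0005, 0, 0, 0.01],
  [0, 0, 0, 0, 0.01],
])

```text
clock: 8.68
tool_pos: [0.5275, -0.1193, 0.2442]
eef_rot: [-0.024, 1.0, -0.0, 0.0]
contact_force: [0.5, 0.3, -5.8]
opening: 0.199
finger_force: 39.8
```

Emit:
move_arm([
  [0, -0.0005, 0, 0, 0.01],
  [0, -0.0005, 0, 0, 0.01],
  [0, 0, 0, 0, 0.01],
])

```text
clock: 8.93
tool_pos: [0.5275, -0.1203, 0.2442]
eef_rot: [-0.024, 1.0, -0.0, -0.0]
contact_force: [0.2, -0.6, -4.3]
opening: 0.2
finger_force: 39.8
```

Emit:
move_arm([
  [0, -0.0005, 0, 0, 0.01],
  [0, -0.0005, 0, 0, 0.01],
  [0, 0, 0, 0, 0.01],
])

```text
clock: 9.18
tool_pos: [0.5276, -0.1213, 0.2442]
eef_rot: [-0.024, 1.0, -0.0, -0.0]
contact_force: [-0.1, -0.7, -4.7]
opening: 0.197
finger_force: 39.8
```

Emit:
move_arm([
  [0, -0.0005, 0, 0, 0.01],
  [0, -0.0005, 0, 0, 0.01],
  [0, 0, 0, 0, 0.01],
])

```text
clock: 9.43
tool_pos: [0.5276, -0.1223, 0.2442]
eef_rot: [-0.024, 1.0, -0.0, -0.0]
contact_force: [-0.1, 0.3, -5.1]
opening: 0.203
finger_force: 39.8
```

Emit:
move_arm([
  [0, -0.0005, 0, 0, 0.01],
  [0, 0, 0, 0, 0.01],
])

```text
clock: 9.6
tool_pos: [0.5277, -0.1227, 0.2442]
eef_rot: [-0.024, 1.0, 0.0, 0.0]
contact_force: [-0.2, 0.9, -4.4]
opening: 0.199
finger_force: 39.8
```

Emit:
move_arm([
  [0, -0.0005, 0, 0, 0.01],
  [0, 0, 0, 0, 0.01],
])

```text
clock: 9.77
tool_pos: [0.5277, -0.1229, 0.2442]
eef_rot: [-0.024, 1.0, 0.0, 0.0]
contact_force: [-0.1, 1.1, -5.3]
opening: 0.202
finger_force: 39.8
```

Emit:
move_arm([
  [0, -0.0005, 0, 0, 0.01],
  [0, 0, 0, 0, 0.01],
  [0, 0, 0, 0, 0.01],
])

```text
clock: 10.02
tool_pos: [0.5277, -0.123, 0.2442]
eef_rot: [-0.024, 1.0, 0.001, 0.0]
contact_force: [-0.8, 3.0, -4.1]
opening: 0.201
finger_force: 39.8
```

Emit:
move_arm([
  [0, -0.0005, 0, 0, 0.01],
  [0, 0, 0, 0, 0.01],
  [0, 0, 0, 0, 0.01],
])

```text
clock: 10.27
tool_pos: [0.5277, -0.1233, 0.2442]
eef_rot: [-0.024, 1.0, 0.001, 0.0]
contact_force: [-1.3, 5.6, -3.7]
opening: 0.199
finger_force: 39.8
```

Emit:
move_arm([
  [0, -0.0005, 0, 0, 0.01],
  [0, 0, 0, 0, 0.01],
  [0, 0, 0, 0, 0.01],
])

```text
clock: 10.52
tool_pos: [0.5277, -0.1234, 0.2442]
eef_rot: [-0.024, 1.0, 0.001, 0.0]
contact_force: [-0.9, 6.4, -3.6]
opening: 0.203
finger_force: 39.8
```

Emit:
move_arm([
  [0, -0.0004, 0, 0, 0.01],
  [0, 0, 0, 0, 0.01],
  [0, 0, 0, 0, 0.01],
  [0, 0, 0, 0, 0.01],
  [0, 0, 0, 0, 0.01],
])

```text
clock: 10.93
tool_pos: [0.5277, -0.1235, 0.2443]
eef_rot: [-0.024, 1.0, 0.001, 0.0]
contact_force: [-2.0, 6.1, -3.5]
opening: 0.2
finger_force: 39.8
```

Emit:
move_arm([
  [0, -0.0004, 0, 0, 0.01],
  [0, -0.0003, 0, 0, 0.01],
  [0, 0, 0, 0, 0.01],
  [0, 0, 0, 0, 0.01],
])

```text
clock: 11.27
tool_pos: [0.5277, -0.1237, 0.2443]
eef_rot: [-0.025, 1.0, 0.002, 0.0]
contact_force: [-1.3, 7.2, -2.6]
opening: 0.203
finger_force: 39.8
```

Emit:
move_arm([
  [0, 0, 0, 0, 0.01],
  [0, 0, 0, 0, 0.01],
])

```text
clock: 11.43
tool_pos: [0.5277, -0.1237, 0.2443]
eef_rot: [-0.025, 1.0, 0.002, 0.0]
contact_force: [-1.7, 8.6, -2.2]
opening: 0.197
finger_force: 39.8
```

Emit:
move_arm([
  [0, -0.0005, 0, 0, 0.01],
  [0, 0, 0, 0, 0.01],
  [0, 0, 0, 0, 0.01],
  [0, 0, 0, 0, 0.01],
])

```text
clock: 11.77
tool_pos: [0.5277, -0.1238, 0.2443]
eef_rot: [-0.025, 1.0, 0.002, 0.0]
contact_force: [-2.0, 8.1, -1.4]
opening: 0.201
finger_force: 39.8
```

Emit:
move_arm([
  [0, 0, 0, 0, 0.01],
  [0, 0, 0, 0, 0.01],
  [0, 0, 0, 0, 0.01],
  [0, 0, 0, 0, 0.01],
])

```text
clock: 12.1
tool_pos: [0.5277, -0.1238, 0.2443]
eef_rot: [-0.025, 1.0, 0.002, 0.0]
contact_force: [-2.5, 8.6, -2.0]
opening: 0.199
finger_force: 39.8
```

Emit:
move_arm([
  [0, -0.0005, 0, 0, 0.01],
  [0, 0, 0, 0, 0.01],
  [0, 0, 0, 0, 0.01],
  [0, 0, 0, 0, 0.01],
])

```text
clock: 12.43
tool_pos: [0.5277, -0.1239, 0.2443]
eef_rot: [-0.025, 1.0, 0.002, 0.0]
contact_force: [-2.0, 10.3, -1.0]
opening: 0.201
finger_force: 39.8
```

Emit:
move_arm([
  [0, 0, 0, 0, 0.01],
  [0, 0, 0, 0, 0.01],
  [0, 0, 0, 0, 0.01],
  [0, 0, 0, 0, 0.01],
])

```text
clock: 12.77
tool_pos: [0.5277, -0.1239, 0.2443]
eef_rot: [-0.025, 1.0, 0.002, 0.0]
contact_force: [-3.0, 9.4, -1.1]
opening: 0.202
finger_force: 39.8
```

```bash
python3 chk.py -.121; python3 - <<'E'
from w import *
W=world(snapshot("wrist"))
rectw(W,.086,.098,(.555,.62),(-.16,-.08),"knob");
for n in("top","scene"):
    W=world(snapshot(n)); rectw(W,.086,.098,(.555,.62),(-.16,-.08),n+" knob"); rectw(W,.054,.0625,(.48,.62),(-.18,-.07),n+" cartop+stop")
E
```

```text
12.8167 [ 0.5277 -0.1239  0.2443] [-0.0501  0.9987  0.0044] [-1.39  9.03 -1.14] [2.138 0.503 0.058] [ 0.34  0.85 -0.32  1.93  0.56  0.45  1.23]
rail []
car [[-146.0, 511.2, 601.2], [-142.0, 511.2, 601.0], [-138.0, 511.0, 600.6], [-134.0, 510.9, 529.0], [-130.0, 510.7, 520.6], [-126.0, 510.5, 520.2], [-122.0, 510.3, 520.1], [-118.0, 510.3, 519.9], [-114.0, 510.0, 525.7], [-110.0, 509.9, 527.6], [-106.0, 509.7, 528.2], [-102.0, 509.5, 599.7], [-98.0, 509.6, 599.2], [-94.0, 509.4, 598.3]]
[[-0.0372, 505.8468], [-0.0117, 555.132]]
car 4739 c 555.4 -123.6 size 90.1 63.7 ang 2.08 z 0.0583
car z 0.05811042769876046
knob 1738 c 584.3 -121.0 size 29.8 11.5 ang 81.2 z 0.0915
top knob 136 c 585.6 -119.7 size 30.8 10.6 ang 79.91 z 0.0907
top cartop+stop 441 c 556.4 -119.7 size 88.7 59.2 ang 1.64 z 0.0572
scene knob 201 c 586.2 -121.4 size 30.0 11.4 ang 83.54 z 0.091
scene cartop+stop 2074 c 557.1 -129.9 size 91.9 76.3 ang 2.31 z 0.0581
```

Seated against the stop at about 10 N. I'll ease off, release and move over the knob.

Emit:
move_arm([
  [0, 0.001, 0, 0, 0.01],
  [0, 0.001, 0, 0, 0.01],
  [0, 0.001, 0, 0, 0.01],
  [0, 0, 0, 0, 0.01],
  [0, 0, 0, 0, 0.01],
])

```text
clock: 13.38
tool_pos: [0.5278, -0.1232, 0.2442]
eef_rot: [-0.024, 1.0, 0.0, 0.0]
contact_force: [-0.3, 5.8, -4.5]
opening: 0.203
finger_force: 39.8
```

Emit:
move_arm([
  [0, 0, 0, 0, 0.04],
  [0, 0, 0, 0, 0.04],
  [0, 0, 0, 0, 0.04],
  [0, 0, 0, 0, 0.04],
  [0, 0, -0.02, 0, 0.04],
  [0, 0, -0.02, 0, 0.04],
  [0, 0, -0.02, 0, 0.04],
  [0, 0, 0, 0, 0.04],
])

```text
clock: 14.05
tool_pos: [0.529, -0.1244, 0.3075]
eef_rot: [-0.023, 1.0, -0.001, 0.003]
contact_force: [0.7, -0.3, 0.1]
opening: 0.454
finger_force: 0.0
```

Emit:
move_arm([
  [-0.019, 0, 0, 0, 0.04],
  [-0.019, 0, 0, 0, 0.04],
  [-0.019, 0, 0, 0, 0.04],
  [0, 0, 0, -0.12, 0.03],
  [0, 0, 0, -0.12, 0.03],
  [0, 0, 0, -0.12, 0.03],
  [0, 0, 0, -0.12, 0.03],
  [0, 0, 0, -0.12, 0.03],
  [0, 0, 0, -0.12, 0.03],
  [0, 0, 0, -0.12, 0.03],
])

```text
clock: 14.88
tool_pos: [0.5845, -0.1217, 0.3034]
eef_rot: [-0.431, 0.902, -0.0, -0.0]
contact_force: [0.8, -0.8, 0.2]
opening: 0.342
finger_force: 0.0
```

Emit:
move_arm([
  [0, 0, 0, -0.12, 0.03],
  [0, 0, 0, -0.12, 0.03],
  [0, 0, 0, -0.12, 0.03],
  [0, 0, 0, -0.12, 0.03],
  [0, 0, 0, -0.04, 0.03],
  [0, 0, 0, 0, 0.03],
  [0, 0, 0, 0, 0.03],
  [0, 0, 0, 0, 0.03],
])

```text
clock: 15.55
tool_pos: [0.5846, -0.1214, 0.3038]
eef_rot: [-0.646, 0.763, 0.0, -0.0]
contact_force: [0.1, 0.5, 0.4]
opening: 0.34
finger_force: 0.0
```

```bash
python3 - <<'E'
from w import *
s,W=shot("pics/w3.png"); st=r.get_state(); M=R.from_quat(st["eef_rot"]).as_matrix(); y=M[:,1]
print(st["clock"],st["tool_pos"].round(4),y.round(4),np.degrees(np.arctan2(y[1],y[0])),st["contact_force"].round(2),st["moment"].round(3),st["q"].round(2))
for n,w in(("wrist",W),("top",world(snapshot("top"))),("scene",world(snapshot("scene")))):
    rectw(w,.086,.098,(.555,.62),(-.16,-.08),n+" knob"); rectw(w,.112,.124,(.5,.56),(-.16,-.08),n+" post");rectw(w,.054,.063,(.48,.62),(-.15,-.07),n+" car")
E
```

```text
15.6 [ 0.5846 -0.1212  0.304 ] [-9.865e-01  1.641e-01  2.000e-04] 170.55784609698236 [-0.02 -0.3   0.15] [0.06  0.041 0.036] [ 0.54  0.89 -0.77  1.72  0.79  0.87  2.39]
wrist knob 930 c 584.8 -121.3 size 29.5 10.0 ang 82.08 z 0.0915
wrist post 1507 c 529.1 -123.4 size 18.3 18.5 ang 2.63 z 0.1177
wrist car 8571 c 556.1 -121.6 size 90.3 59.2 ang 1.66 z 0.0578
top knob 37 c 587.2 -108.7 size 8.0 10.2 ang 86.35 z 0.0902
top post 0
top car 1062 c 556.4 -119.2 size 89.0 58.1 ang 2.25 z 0.0571
scene knob 207 c 585.8 -120.5 size 30.8 12.3 ang 82.74 z 0.0909
scene post 89 c 530.2 -128.8 size 8.1 18.9 ang 84.95 z 0.1171
scene car 1433 c 557.6 -120.5 size 90.7 60.1 ang 0.78 z 0.0576
```

View pics/w3.png

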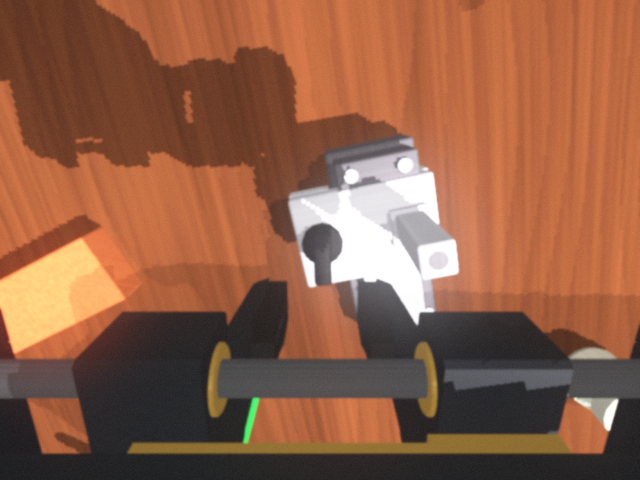

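The wrist view shows the knob bar at (322,255), between the open fingers' line and clear of the post at (438,258). I'll descend and grip the bar.

Emit:
move_arm([
  [0, 0, 0.015, 0, 0.03],
  [0, 0, 0.02, 0, 0.03],
  [0, 0, 0.02, 0, 0.03],
  [0, 0, 0.01, 0, 0.03],
  [0, 0, 0.004, 0, 0.03],
  [0, 0, 0, 0, 0.03],
  [0, 0, 0, 0, 0.03],
])

```text
clock: 16.28
tool_pos: [0.585, -0.1209, 0.2358]
eef_rot: [-0.647, 0.763, -0.0, 0.0]
contact_force: [0.4, 0.4, 0.6]
opening: 0.338
finger_force: 0.0
```

Emit:
move_arm([
  [0, 0, 0, 0, 0.004],
  [0, 0, 0, 0, 0.004],
  [0, 0, 0, 0, 0.004],
  [0, 0, 0, 0, 0.004],
  [0, 0, 0, 0, 0.004],
], newtons=30)

```text
clock: 16.7
tool_pos: [0.5848, -0.1211, 0.2359]
eef_rot: [-0.647, 0.763, -0.0, 0.0]
contact_force: [-0.5, 0.2, 2.6]
opening: 0.115
finger_force: 30.0
```

```bash
cat > st.py <<'E'
from h import *
def p():
    st=r.get_state(); M=R.from_quat(st["eef_rot"]).as_matrix(); y=M[:,1]
    print(round(st["clock"],2),st["tool_pos"].round(4),"az",np.degrees(np.arctan2(y[1],y[0])).round(2),"F",st["contact_force"].round(2),"M",st["moment"].round(3),"q7",st["q"][6].round(2),"op",round(st["opening"]*88.1,1))
p()
E
python3 st.py
```

```text
16.7 [ 0.5848 -0.1211  0.2359] az 170.62 F [-0.49  0.17  2.59] M [ 0.039  0.192 -0.009] q7 2.31 op 10.1
```

Emit:
move_arm([
  [0, 0, 0, 0.05, 0.004],
  [0, 0, 0, 0.05, 0.004],
  [0, 0, 0, 0, 0.004],
])

```text
clock: 16.95
tool_pos: [0.5846, -0.1212, 0.2358]
eef_rot: [-0.608, 0.794, -0.0, -0.0]
contact_force: [-1.0, -0.4, 4.0]
opening: 0.114
finger_force: 30.0
```

```bash
python3 st.py
```

```text
16.95 [ 0.5846 -0.1212  0.2358] az 164.85 F [-1.03 -0.43  3.97] M [-0.054  0.426  0.161] q7 2.23 op 10.0
```

Emit:
move_arm([
  [0, 0, 0, 0.05, 0.004],
  [0, 0, 0, 0, 0.004],
])

```text
clock: 17.12
tool_pos: [0.5847, -0.1211, 0.2358]
eef_rot: [-0.588, 0.809, -0.0, -0.0]
contact_force: [-1.5, -0.8, 5.2]
opening: 0.108
finger_force: 30.0
```

```bash
python3 st.py
```

```text
17.12 [ 0.5847 -0.1211  0.2358] az 162.03 F [-1.54 -0.81  5.18] M [-0.068  0.415  0.177] q7 2.19 op 9.5
```

Emit:
move_arm([
  [0, 0, 0, 0.05, 0.004],
  [0, 0, 0, 0, 0.004],
])

```text
clock: 17.28
tool_pos: [0.5847, -0.121, 0.2358]
eef_rot: [-0.568, 0.823, -0.0, 0.0]
contact_force: [-1.3, -0.6, 6.0]
opening: 0.111
finger_force: 30.0
```

```bash
python3 st.py
```

```text
17.28 [ 0.5847 -0.121   0.2358] az 159.18 F [-1.31 -0.61  5.98] M [0.069 0.357 0.166] q7 2.15 op 9.8
```

Emit:
move_arm([
  [0, 0, 0, 0.05, 0.004],
  [0, 0, 0, 0, 0.004],
])

```text
clock: 17.45
tool_pos: [0.5848, -0.1209, 0.2358]
eef_rot: [-0.547, 0.837, -0.0, 0.0]
contact_force: [-1.7, -0.0, 5.5]
opening: 0.109
finger_force: 30.0
```

```bash
python3 st.py
```

```text
17.45 [ 0.5848 -0.1209  0.2358] az 156.31 F [-1.67 -0.    5.52] M [0.041 0.348 0.178] q7 2.1 op 9.6
```

Emit:
move_arm([
  [0, 0, 0, 0.05, 0.004],
  [0, 0, 0, 0, 0.004],
])

```text
clock: 17.62
tool_pos: [0.5848, -0.1208, 0.2358]
eef_rot: [-0.526, 0.851, -0.0, 0.0]
contact_force: [-1.1, 0.1, 6.1]
opening: 0.111
finger_force: 30.0
```

```bash
python3 st.py
```

```text
17.62 [ 0.5848 -0.1208  0.2358] az 153.46 F [-1.09  0.06  6.11] M [0.036 0.409 0.142] q7 2.06 op 9.7
```

Emit:
move_arm([
  [0, 0, 0, 0.05, 0.004],
  [0, 0, 0, 0, 0.004],
])

```text
clock: 17.78
tool_pos: [0.5849, -0.1207, 0.2359]
eef_rot: [-0.505, 0.863, -0.0, 0.0]
contact_force: [-0.9, 0.1, 5.1]
opening: 0.111
finger_force: 30.0
```

```bash
python3 st.py
```

```text
17.78 [ 0.5849 -0.1207  0.2359] az 150.6 F [-0.85  0.09  5.05] M [0.153 0.298 0.152] q7 2.02 op 9.7
```

Emit:
move_arm([
  [0, 0, 0, 0.05, 0.004],
  [0, 0, 0, 0, 0.004],
])

```text
clock: 17.95
tool_pos: [0.5849, -0.1206, 0.2358]
eef_rot: [-0.483, 0.876, -0.0, 0.001]
contact_force: [-0.8, -0.6, 4.9]
opening: 0.11
finger_force: 30.0
```

```bash
python3 st.py
```

```text
17.95 [ 0.5849 -0.1206  0.2358] az 147.74 F [-0.85 -0.63  4.87] M [0.166 0.255 0.173] q7 1.98 op 9.7
```

Emit:
move_arm([
  [0, 0, 0, 0.05, 0.004],
  [0, 0, 0, 0, 0.004],
])

```text
clock: 18.12
tool_pos: [0.585, -0.1205, 0.2359]
eef_rot: [-0.461, 0.887, -0.0, 0.001]
contact_force: [-1.8, 0.6, 5.1]
opening: 0.114
finger_force: 30.0
```

```bash
python3 st.py
```

```text
18.12 [ 0.585  -0.1205  0.2359] az 144.88 F [-1.8   0.6   5.09] M [0.203 0.29  0.114] q7 1.94 op 10.0
```

Emit:
move_arm([
  [0, 0, 0, 0.05, 0.004],
  [0, 0, 0, 0, 0.004],
])

```text
clock: 18.28
tool_pos: [0.585, -0.1204, 0.2359]
eef_rot: [-0.439, 0.899, -0.0, 0.001]
contact_force: [-0.1, 0.3, 4.9]
opening: 0.112
finger_force: 30.0
```

```bash
python3 st.py
```

```text
18.28 [ 0.585  -0.1204  0.2359] az 142.02 F [-0.13  0.31  4.92] M [0.146 0.192 0.211] q7 1.9 op 9.8
```

```bash
cat > av.py <<'E'
from h import *
L=[]
for i in range(6):
    snapshot("wrist"); st=r.get_state(); L.append(np.r_[st["moment"],st["contact_force"]])
y=R.from_quat(st["eef_rot"]).as_matrix()[:,1]
L=np.array(L); print(round(st["clock"],2),st["tool_pos"].round(4),"az",np.degrees(np.arctan2(y[1],y[0])).round(2),"mean",L.mean(0).round(3),"Mz",L[:,2].round(3))
E
python3 av.py
```

```text
18.58 [ 0.585  -0.1204  0.2359] az 142.13 mean [ 0.215  0.216  0.155 -0.765  0.498  5.399] Mz [0.187 0.162 0.126 0.127 0.152 0.175]
```

Emit:
move_arm([
  [0, 0, 0, 0.05, 0.004],
  [0, 0, 0, 0, 0.004],
])

```text
clock: 18.75
tool_pos: [0.5851, -0.1203, 0.2359]
eef_rot: [-0.416, 0.909, 0.0, 0.001]
contact_force: [-0.5, 1.2, 5.1]
opening: 0.113
finger_force: 30.0
```

```bash
python3 av.py
```

```text
19.05 [ 0.585  -0.1203  0.2359] az 139.26 mean [ 0.222  0.226  0.13  -1.022  0.677  5.372] Mz [0.148 0.171 0.19  0.058 0.126 0.084]
```

Emit:
move_arm([
  [0, 0, 0, 0.05, 0.004],
  [0, 0, 0, 0, 0.004],
])

```text
clock: 19.22
tool_pos: [0.5851, -0.1203, 0.2359]
eef_rot: [-0.393, 0.919, 0.0, 0.001]
contact_force: [-1.1, 0.2, 5.1]
opening: 0.107
finger_force: 30.0
```

```bash
python3 av.py
```

```text
19.52 [ 0.5851 -0.1203  0.2359] az 136.41 mean [ 0.234  0.193  0.156 -0.499  1.151  5.446] Mz [0.171 0.184 0.167 0.12  0.115 0.179]
```

Emit:
move_arm([
  [0, 0, 0, 0.05, 0.004],
  [0, 0, 0, 0, 0.004],
])

```text
clock: 19.68
tool_pos: [0.5851, -0.1202, 0.2359]
eef_rot: [-0.37, 0.929, 0.0, 0.001]
contact_force: [0.5, 1.1, 5.7]
opening: 0.11
finger_force: 30.0
```

```bash
python3 av.py
```

```text
19.98 [ 0.5851 -0.1203  0.2359] az 133.55 mean [ 0.237  0.193  0.173 -0.946  0.824  5.541] Mz [0.131 0.153 0.214 0.173 0.152 0.216]
```

Emit:
move_arm([
  [0, 0, 0, 0.05, 0.004],
  [0, 0, 0, 0, 0.004],
])

```text
clock: 20.15
tool_pos: [0.5851, -0.1202, 0.2359]
eef_rot: [-0.347, 0.938, 0.0, 0.001]
contact_force: [-0.5, 0.9, 5.4]
opening: 0.111
finger_force: 30.0
```

```bash
python3 av.py
```

```text
20.45 [ 0.5851 -0.1202  0.236 ] az 130.7 mean [ 0.244  0.179  0.239 -1.037  1.134  5.651] Mz [0.248 0.236 0.241 0.252 0.227 0.232]
```

Emit:
move_arm([
  [0, 0, 0, 0.05, 0.004],
  [0, 0, 0, 0, 0.004],
])

```text
clock: 20.62
tool_pos: [0.5851, -0.1202, 0.236]
eef_rot: [-0.323, 0.946, 0.0, 0.001]
contact_force: [-0.9, 1.1, 6.0]
opening: 0.109
finger_force: 30.0
```

```bash
python3 av.py
```

```text
20.92 [ 0.5851 -0.1202  0.236 ] az 127.84 mean [ 0.21   0.179  0.278 -0.849  0.584  6.035] Mz [0.249 0.307 0.272 0.272 0.27  0.299]
```

Emit:
move_arm([
  [0, 0, 0, 0.04, 0.004],
  [0, 0, 0, 0, 0.004],
])

```text
clock: 21.08
tool_pos: [0.5851, -0.1202, 0.236]
eef_rot: [-0.305, 0.952, 0.0, 0.001]
contact_force: [-0.7, -0.0, 5.4]
opening: 0.113
finger_force: 30.0
```

```bash
python3 av.py; python3 av.py
```

```text
21.38 [ 0.5851 -0.1202  0.2359] az 125.56 mean [ 0.193  0.195  0.346 -1.079  0.782  5.756] Mz [0.325 0.378 0.358 0.359 0.357 0.299]
21.68 [ 0.5851 -0.1202  0.236 ] az 125.56 mean [ 0.231  0.207  0.326 -0.835  0.836  5.999] Mz [0.311 0.354 0.285 0.34  0.368 0.297]
```

Firm: about 0.18 N m above the free torque. I'll release and retreat straight up.

Emit:
move_arm([
  [0, 0, 0, 0, 0.026],
  [0, 0, 0, 0, 0.026],
  [0, 0, 0, 0, 0.026],
  [0, 0, 0, 0, 0.026],
  [0, 0, -0.01, 0, 0.026],
  [0, 0, -0.03, 0, 0.026],
  [0, 0, -0.03, 0, 0.026],
  [0, 0, -0.03, 0, 0.026],
  [0, 0, -0.03, 0, 0.026],
  [0, 0, 0, 0, 0.026],
])

```text
clock: 22.52
tool_pos: [0.5864, -0.1205, 0.3717]
eef_rot: [-0.304, 0.953, -0.002, 0.005]
contact_force: [1.2, -0.9, -0.1]
opening: 0.296
finger_force: 0.0
```

Emit:
move_arm([
  [0, 0, -0.03, 0, 0.026],
  [0, 0, -0.03, 0, 0.026],
  [0, 0, 0, 0, 0.026],
  [0, 0, 0, 0, 0.026],
])

```text
clock: 22.85
tool_pos: [0.5849, -0.1209, 0.4271]
eef_rot: [-0.304, 0.953, -0.001, 0.002]
contact_force: [-1.4, 0.8, -0.3]
opening: 0.295
finger_force: 0.0
```

```bash
python3 st.py; python3 - <<'E'
from w import *
s,W=shot("pics/w4.png")
for n,w in(("wrist",W),("scene",world(snapshot("scene")))):
    rectw(w,.086,.098,(.555,.62),(-.16,-.08),n+" knob"); rectw(w,.0545,.0585,(.48,.62),(-.15,-.07),n+" car");rectw(w,.112,.124,(.5,.56),(-.16,-.08),n+" post")
E
```

```text
22.85 [ 0.5849 -0.1209  0.4271] az 125.37 F [-1.45  0.77 -0.29] M [0.125 0.05  0.048] q7 1.86 op 26.0
wrist knob 391 c 585.7 -119.9 size 29.8 9.9 ang 37.1 z 0.0915
wrist car 3786 c 556.9 -120.8 size 90.0 60.0 ang 1.89 z 0.0576
wrist post 579 c 530.0 -121.9 size 17.9 18.0 ang 2.87 z 0.1177
scene knob 202 c 587.7 -119.9 size 29.9 11.2 ang 37.93 z 0.091
scene car 1267 c 558.3 -120.5 size 91.6 60.1 ang 1.51 z 0.0573
scene post 196 c 530.9 -121.9 size 18.8 20.8 ang 89.34 z 0.1171
```

View pics/w4.png

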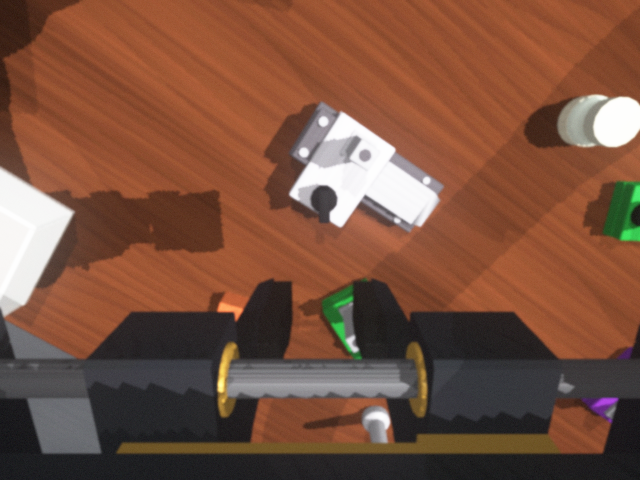

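The job looks done: the carriage is at (345,165) against the stop block, and the knob is turned. TCP y drifted about 0.9 mm while turning, so I'll go back to the exact pose of w3.png and check the carriage has not crept off the stop.

Emit:
move_arm([
  [0, 0, 0.02, -0.1, 0.026],
  [0, 0, 0.02, -0.1, 0.026],
  [0, 0, 0.02, -0.1, 0.026],
  [0, 0, 0.02, -0.1, 0.026],
  [0, 0, 0.02, -0.1, 0.026],
  [0, 0, 0.015, -0.1, 0.026],
  [0, 0, 0.007, -0.1, 0.026],
  [0, 0, 0.0, -0.089, 0.026],
  [0, 0, 0, 0, 0.026],
  [0, 0, 0, 0, 0.026],
])

```text
clock: 23.78
tool_pos: [0.5842, -0.1212, 0.302]
eef_rot: [-0.646, 0.764, 0.001, -0.001]
contact_force: [0.7, -0.1, 0.3]
opening: 0.294
finger_force: 0.0
```

Emit:
move_arm([
  [0, 0, 0, 0, 0.026],
  [0, 0, 0, 0, 0.026],
  [0, 0, 0, 0, 0.026],
])

```text
clock: 24.03
tool_pos: [0.5846, -0.121, 0.3034]
eef_rot: [-0.646, 0.763, -0.0, 0.0]
contact_force: [0.7, 0.2, -0.1]
opening: 0.295
finger_force: 0.0
```

```bash
python3 st.py; python3 - <<'E'
from w import *
s,W=shot("pics/w5.png"); print(s["eye"])
for n,b in (("a",0),):
    rectw(W,.086,.098,(.555,.62),(-.16,-.08),"knob");rectw(W,.112,.124,(.5,.56),(-.16,-.08),"post");rectw(W,.054,.063,(.48,.62),(-.15,-.07),"car")
a=cv2.imread("pics/w3.png"); b=cv2.imread("pics/w5.png"); sl=np.s_[125:325,280:480]
v=np.hstack([cv2.resize(i[sl],(390,390),interpolation=2) for i in(a,b)]); cv2.imwrite("pics/cmp.png",v)
E
```

```text
24.03 [ 0.5846 -0.121   0.3034] az 170.52 F [ 0.67  0.24 -0.14] M [ 0.134  0.067 -0.052] q7 2.39 op 26.0
[ 0.5723365  -0.19751442  0.28334166]
knob 1004 c 585.8 -120.1 size 30.2 10.6 ang 36.69 z 0.0915
post 1499 c 530.1 -122.3 size 18.3 18.7 ang 1.77 z 0.1177
car 8754 c 557.1 -121.1 size 90.1 59.7 ang 1.63 z 0.0578
```

View pics/cmp.png

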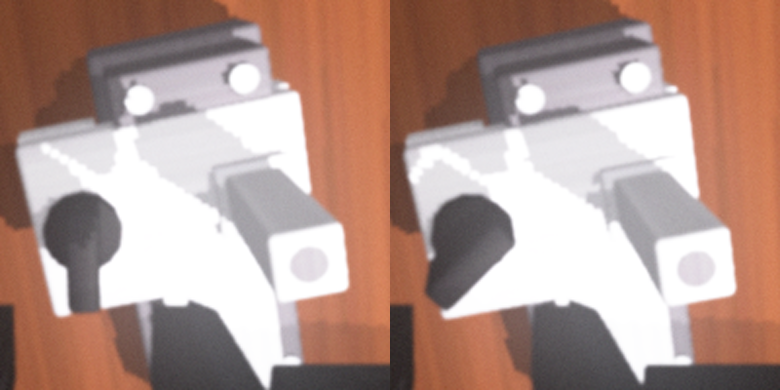

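Comparing with w3 in the same camera pose, the stop screws coincide but the post moved about 1.5 px, which is 1 mm away from the stop. The off-centre knob grip dragged the carriage while it was loose. I'll loosen the clamp, press home again and re-clamp while holding a light push.

Emit:
move_arm([
  [0, 0, 0, 0.11, 0.026],
  [0, 0, 0, 0.11, 0.026],
  [0, 0, 0, 0.11, 0.026],
  [0, 0, 0, 0.11, 0.026],
  [0, 0, 0, 0.11, 0.026],
  [0, 0, 0, 0.11, 0.026],
  [0, 0, 0, 0.108, 0.026],
  [-0.0015, 0, 0, 0, 0.026],
  [0, 0, 0, 0, 0.026],
  [0, 0, 0, 0, 0.026],
])

```text
clock: 24.92
tool_pos: [0.586, -0.12, 0.3034]
eef_rot: [-0.315, 0.949, -0.0, 0.0]
contact_force: [0.2, 0.9, -0.0]
opening: 0.294
finger_force: 0.0
```

Emit:
move_arm([
  [0, 0, 0.015, 0, 0.026],
  [0, 0, 0.02, 0, 0.026],
  [0, 0, 0.02, 0, 0.026],
  [0, 0, 0.01, 0, 0.026],
  [0, 0, 0.002, 0, 0.026],
  [0, 0, 0, 0, 0.026],
  [0, 0, 0, 0, 0.026],
  [0, 0, 0, 0, 0.026],
])

```text
clock: 25.58
tool_pos: [0.5864, -0.1201, 0.2373]
eef_rot: [-0.314, 0.949, -0.0, 0.001]
contact_force: [0.2, -0.8, -0.0]
opening: 0.295
finger_force: 0.0
```

```bash
python3 st.py
```

```text
25.58 [ 0.5864 -0.1201  0.2373] az 126.58 F [ 0.15 -0.77 -0.05] M [ 0.079 -0.031  0.025] q7 1.69 op 26.0
```

Emit:
move_arm([
  [0, 0, 0, 0, 0.004],
  [0, 0, 0, 0, 0.004],
  [0, 0, 0, 0, 0.004],
  [0, 0, 0, 0, 0.004],
  [0, 0, 0, 0, 0.004],
])

```text
clock: 26.0
tool_pos: [0.5858, -0.1197, 0.2368]
eef_rot: [-0.314, 0.949, 0.0, 0.0]
contact_force: [-1.7, 1.0, 5.5]
opening: 0.114
finger_force: 30.0
```

```bash
python3 av.py
```

```text
26.3 [ 0.5858 -0.1197  0.2368] az 126.61 mean [ 0.32   0.502  0.098 -2.264  1.391  5.788] Mz [0.136 0.059 0.097 0.106 0.122 0.067]
```

Emit:
move_arm([
  [0, 0, 0, -0.08, 0.004],
  [0, 0, 0, -0.08, 0.004],
  [0, 0, 0, -0.08, 0.004],
  [0, 0, 0, -0.08, 0.004],
  [0, 0, 0, -0.08, 0.004],
  [0, 0, 0, 0, 0.004],
])

```text
clock: 26.8
tool_pos: [0.5856, -0.1198, 0.2366]
eef_rot: [-0.497, 0.868, 0.001, 0.0]
contact_force: [-2.2, 1.4, 5.6]
opening: 0.114
finger_force: 30.0
```

```bash
python3 av.py
```

```text
27.1 [ 0.5857 -0.1199  0.2366] az 149.47 mean [ 0.32   0.627 -0.046 -1.917  1.237  4.986] Mz [-0.076 -0.017 -0.072  0.009 -0.072 -0.049]
```

Emit:
move_arm([
  [0.0009, -0.0005, 0, 0, 0.004],
  [0, 0, 0, 0, 0.004],
])

```text
clock: 27.27
tool_pos: [0.5857, -0.1207, 0.2365]
eef_rot: [-0.496, 0.868, 0.0, 0.0]
contact_force: [-1.2, 2.2, 6.0]
opening: 0.11
finger_force: 30.0
```

```bash
python3 av.py
```

```text
27.57 [ 0.5858 -0.1208  0.2366] az 149.47 mean [ 0.522  0.64  -0.161 -2.032  2.247  5.618] Mz [-0.167 -0.121 -0.133 -0.15  -0.215 -0.18 ]
```

Emit:
move_arm([
  [0.0009, -0.0005, 0, 0, 0.004],
  [0, 0, 0, 0, 0.004],
])

```text
clock: 27.73
tool_pos: [0.5857, -0.1211, 0.2366]
eef_rot: [-0.496, 0.868, 0.001, 0.001]
contact_force: [-1.4, 3.6, 4.8]
opening: 0.109
finger_force: 30.0
```

```bash
python3 av.py
```

```text
28.03 [ 0.5857 -0.121   0.2366] az 149.49 mean [ 0.822  0.648 -0.172 -2.079  3.564  5.454] Mz [-0.17  -0.178 -0.173 -0.133 -0.203 -0.178]
```

Emit:
move_arm([
  [0.0009, -0.0005, 0, 0, 0.004],
  [0.0009, -0.0005, 0, 0, 0.004],
  [0, 0, 0, 0, 0.004],
  [0, 0, 0, 0, 0.004],
])

```text
clock: 28.37
tool_pos: [0.5857, -0.1216, 0.2366]
eef_rot: [-0.497, 0.868, 0.002, 0.001]
contact_force: [-2.0, 7.0, 5.3]
opening: 0.108
finger_force: 30.0
```

```bash
python3 av.py
```

```text
28.67 [ 0.5857 -0.1216  0.2366] az 149.57 mean [ 1.413  0.702 -0.209 -2.428  6.538  5.051] Mz [-0.218 -0.214 -0.211 -0.217 -0.197 -0.194]
```

Emit:
move_arm([
  [0.0005, -0.0003, 0, 0, 0.004],
  [0, 0, 0, 0, 0.004],
  [0, 0, 0, 0, 0.004],
])

```text
clock: 28.92
tool_pos: [0.5857, -0.1218, 0.2366]
eef_rot: [-0.497, 0.868, 0.002, 0.002]
contact_force: [-2.2, 6.0, 4.8]
opening: 0.111
finger_force: 30.0
```

```bash
python3 av.py
```

```text
29.22 [ 0.5857 -0.1217  0.2366] az 149.59 mean [ 1.577  0.711 -0.181 -2.653  7.295  4.926] Mz [-0.187 -0.19  -0.111 -0.199 -0.201 -0.2  ]
```

Emit:
move_arm([
  [0.0006, -0.0004, 0, 0, 0.004],
  [0, 0, 0, 0, 0.004],
  [0, 0, 0, 0, 0.004],
  [0, 0, 0, 0.05, 0.004],
  [0, 0, 0, 0.05, 0.004],
  [0, 0, 0, 0, 0.004],
])

```text
clock: 29.72
tool_pos: [0.5856, -0.122, 0.2366]
eef_rot: [-0.453, 0.892, 0.003, 0.001]
contact_force: [-2.7, 8.0, 5.4]
opening: 0.11
finger_force: 30.0
```

```bash
python3 av.py
```

```text
30.02 [ 0.5856 -0.1221  0.2366] az 143.95 mean [ 1.651  0.806  0.08  -3.079  7.889  5.876] Mz [0.093 0.036 0.095 0.103 0.05  0.102]
```

Emit:
move_arm([
  [0, 0, 0, 0.05, 0.004],
  [0, 0, 0, 0, 0.004],
])

```text
clock: 30.18
tool_pos: [0.5856, -0.122, 0.2366]
eef_rot: [-0.431, 0.903, 0.003, 0.001]
contact_force: [-3.7, 8.0, 6.4]
opening: 0.112
finger_force: 30.0
```

```bash
python3 av.py
```

```text
30.48 [ 0.5856 -0.122   0.2367] az 141.1 mean [ 1.674  0.801  0.149 -3.457  7.481  5.979] Mz [0.198 0.117 0.126 0.162 0.14  0.151]
```

Emit:
move_arm([
  [0, 0, 0, 0.05, 0.004],
  [0, 0, 0, 0, 0.004],
])

```text
clock: 30.65
tool_pos: [0.5856, -0.122, 0.2367]
eef_rot: [-0.408, 0.913, 0.003, 0.001]
contact_force: [-3.1, 8.2, 5.8]
opening: 0.112
finger_force: 30.0
```

```bash
python3 av.py
```

```text
30.95 [ 0.5856 -0.122   0.2367] az 138.24 mean [ 1.681  0.784  0.163 -2.891  7.512  5.856] Mz [0.169 0.189 0.177 0.108 0.155 0.183]
```

Emit:
move_arm([
  [0, 0, 0, 0.05, 0.004],
  [0, 0, 0, 0, 0.004],
])

```text
clock: 31.12
tool_pos: [0.5857, -0.122, 0.2367]
eef_rot: [-0.385, 0.923, 0.003, 0.001]
contact_force: [-3.3, 7.6, 6.1]
opening: 0.112
finger_force: 30.0
```

```bash
python3 av.py
```

```text
31.42 [ 0.5857 -0.122   0.2367] az 135.38 mean [ 1.695  0.744  0.163 -3.016  7.579  6.313] Mz [0.156 0.118 0.217 0.167 0.163 0.156]
```

Emit:
move_arm([
  [0, 0, 0, 0.05, 0.004],
  [0, 0, 0, 0, 0.004],
])

```text
clock: 31.58
tool_pos: [0.5857, -0.1219, 0.2367]
eef_rot: [-0.362, 0.932, 0.003, 0.001]
contact_force: [-3.0, 7.6, 6.1]
opening: 0.111
finger_force: 30.0
```

```bash
python3 av.py
```

```text
31.88 [ 0.5857 -0.1219  0.2367] az 132.52 mean [ 1.677  0.73   0.176 -2.869  8.029  6.252] Mz [0.212 0.189 0.172 0.155 0.14  0.187]
```

Emit:
move_arm([
  [0, 0, 0, 0.05, 0.004],
  [0, 0, 0, 0, 0.004],
])

```text
clock: 32.05
tool_pos: [0.5857, -0.1219, 0.2367]
eef_rot: [-0.339, 0.941, 0.003, 0.001]
contact_force: [-2.9, 7.9, 5.3]
opening: 0.111
finger_force: 30.0
```

```bash
python3 av.py
```

```text
32.35 [ 0.5857 -0.1219  0.2368] az 129.67 mean [ 1.694  0.724  0.225 -2.997  8.125  6.504] Mz [0.226 0.22  0.181 0.234 0.241 0.249]
```

Emit:
move_arm([
  [0, 0, 0, 0.04, 0.004],
  [0, 0, 0, 0.04, 0.004],
  [0, 0, 0, 0, 0.004],
])

```text
clock: 32.6
tool_pos: [0.5858, -0.1219, 0.2368]
eef_rot: [-0.301, 0.954, 0.003, 0.001]
contact_force: [-2.8, 8.4, 6.5]
opening: 0.109
finger_force: 30.0
```

```bash
python3 av.py
```

```text
32.9 [ 0.5857 -0.1219  0.2368] az 125.11 mean [ 1.668  0.709  0.28  -3.365  7.989  6.451] Mz [0.304 0.262 0.278 0.293 0.277 0.266]
```

Emit:
move_arm([
  [0, 0, 0, 0.03, 0.004],
  [0, 0, 0, 0, 0.004],
])

```text
clock: 33.07
tool_pos: [0.5858, -0.1219, 0.2368]
eef_rot: [-0.287, 0.958, 0.003, 0.001]
contact_force: [-3.2, 7.8, 6.0]
opening: 0.11
finger_force: 30.0
```

```bash
python3 av.py; python3 av.py
```

```text
33.37 [ 0.5858 -0.1219  0.2367] az 123.4 mean [ 1.653  0.714  0.361 -3.089  7.658  6.67 ] Mz [0.344 0.339 0.417 0.337 0.407 0.323]
33.67 [ 0.5858 -0.1219  0.2368] az 123.4 mean [ 1.644  0.675  0.359 -3.066  7.803  6.398] Mz [0.415 0.353 0.322 0.372 0.325 0.363]
```

Firm at +0.20 N m, with a push of about 8 N held on the stop throughout. I'll ease the push, release, retreat and verify from the reference pose.

Emit:
move_arm([
  [-0.0008, 0.0012, 0, 0, 0.004],
  [-0.0008, 0.0012, 0, 0, 0.004],
  [0, 0, 0, 0, 0.004],
  [0, 0, 0, 0, 0.026],
  [0, 0, 0, 0, 0.026],
  [0, 0, 0, 0, 0.026],
  [0, 0, 0, 0, 0.026],
  [0, 0, -0.01, 0, 0.026],
  [0, 0, -0.02, 0, 0.026],
  [0, 0, -0.02, 0, 0.026],
])

```text
clock: 34.5
tool_pos: [0.5856, -0.1229, 0.2867]
eef_rot: [-0.285, 0.959, 0.0, -0.001]
contact_force: [0.6, -0.3, 0.9]
opening: 0.294
finger_force: 0.0
```

Emit:
move_arm([
  [0, 0, -0.017, -0.11, 0.026],
  [0, 0, 0, -0.11, 0.026],
  [0, 0, 0, -0.11, 0.026],
  [0, 0, 0, -0.11, 0.026],
  [0, 0, 0, -0.11, 0.026],
  [0, 0, 0, -0.11, 0.026],
  [0, 0, 0, -0.11, 0.026],
  [0, 0, 0, -0.05, 0.026],
  [0, 0, 0, 0, 0.026],
  [0, 0, 0, 0, 0.026],
])

```text
clock: 35.33
tool_pos: [0.5858, -0.123, 0.3036]
eef_rot: [-0.643, 0.766, -0.0, 0.0]
contact_force: [0.3, 0.3, 0.7]
opening: 0.292
finger_force: 0.0
```

Emit:
move_arm([
  [0, 0, 0, 0, 0.026],
  [0, 0, 0, 0, 0.026],
])

```text
clock: 35.5
tool_pos: [0.5859, -0.1228, 0.3034]
eef_rot: [-0.643, 0.766, -0.0, -0.0]
contact_force: [0.3, 0.4, -0.1]
opening: 0.299
finger_force: 0.0
```

```bash
python3 st.py; python3 - <<'E'
from w import *
s,W=shot("pics/w6.png"); print(s["eye"])
rectw(W,.086,.098,(.555,.62),(-.16,-.08),"knob");rectw(W,.112,.124,(.5,.56),(-.16,-.08),"post");rectw(W,.054,.063,(.48,.62),(-.15,-.07),"car")
a=cv2.imread("pics/w3.png"); b=cv2.imread("pics/w6.png"); g=[cv2.cvtColor(i,6).astype(np.float32) for i in (a,b)]
# template displacement: stop screws vs post top disc
for n,(u,v,h) in {"stop":(378,170,26),"post":(438,258,16)}.items():
    t=g[0][v-h:v+h,u-h:u+h]; S=g[1][v-h-10:v+h+10,u-h-10:u+h+10]; R_=cv2.matchTemplate(S,t,5); print(n,np.array(cv2.minMaxLoc(R_)[3])-10,R_.max())
sl=np.s_[125:325,280:480]; cv2.imwrite("pics/cmp2.png",np.hstack([cv2.resize(i[sl],(390,390),interpolation=2) for i in(a,b)]))
E
```

```text
35.5 [ 0.5859 -0.1228  0.3034] az 170.05 F [ 0.3   0.38 -0.07] M [ 0.08   0.096 -0.04 ] q7 2.38 op 26.3
[ 0.57287668 -0.1991523   0.28335812]
knob 998 c 586.0 -121.2 size 29.9 10.4 ang 35.48 z 0.0914
post 1493 c 530.2 -123.1 size 18.3 18.3 ang 1.59 z 0.1177
car 8463 c 557.1 -121.8 size 90.2 58.8 ang 1.66 z 0.0578
stop [2 2] 0.9888189
post [1 3] 0.98016953
```

View pics/cmp2.png

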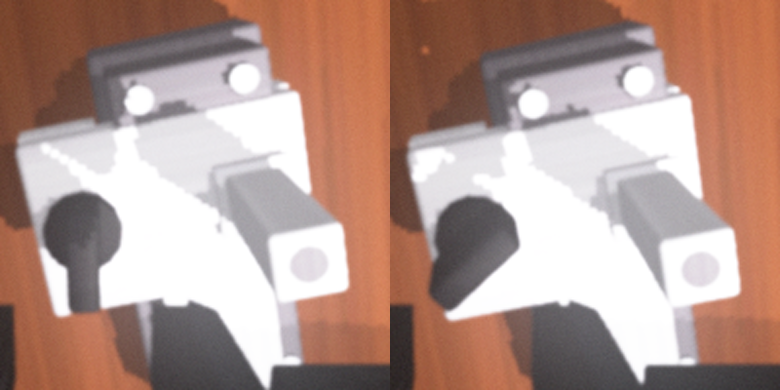

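The stop screws and the post now keep their original spacing along the slide: post y is -123.1 against -123.4 at first home, and only the small sideways take-up of the clamp remains. The robot is clear, so I'll hand in.

```bash
python3 -c "
from plant import r
print(r.finish_job())"
```

```text
the job is handed in; nothing more can be done
None
```

I handed the job in at 35.5 s: the aluminium carriage is on the slide, within about 0.3 mm of where I first pressed it to the stop at about 10 N, and clamped at about 0.20 N m above free; the first clamping left it about 1 mm off the stop, so I loosened it, pressed it home again and re-clamped with about 8 N held.

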